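# Pivot a sample rack past the sensor post into the feeder's loading bay

## Task

Slide the long grey sample rack across the bench into the feeder's loading bay (the yellow strip between the blue side walls): push one end in behind the sensor post first, then push the other end round, until the whole rack lies fully home against the bay's back wall. Only push the rack, never pick it up or tip it: it stays flat on the bench all the time; leave the other things on the bench where they stand. Finish with the hand clear of everything.

Things in the scene. Friction and masses are not known exactly. Their poses are not given: they have to be found in the camera images.
- rack: Grey plastic rack, a bar 240 mm long (its y), 36 wide (x), 24 high, with ten capped tubes fixed along its middle, caps 17 mm across reaching 40 mm high. Origin: centre of its underside, on the bench. Loose, 0.2 to 0.4 kg, slides flat. It starts between robot and bay, within 0.2 rad of parallel to the back wall, its centre 70 to 120 mm left (+y) of the bay's middle.
- rack_blue_end (a point): Centre of the blue end face of the rack (the rack's +y end, to the robot's left at the start), 12 mm above the rack's underside.
- rack_orange_end (a point): Centre of the orange end face of the rack (the rack's -y end, nearer the post at the start), 12 mm above the rack's underside.
- bay: Fixed loading bay, open above and towards the robot. Origin: on the bench, middle of the back wall's inner face; x points into the machine (away from the robot), y left along the wall. Its floor is the bench, marked yellow. Back wall and the 100 mm deep shelf behind it are 20 mm high, then comes a 70 mm high housing. Rack home: its centre at x = -18 mm, its length along the bay's y.
- bay_left_wall (a point): Outer (robot-side) end of the left blue side wall of the bay, at its inner face, on the bench: bay x = -60, y = +135 mm. The wall is 20 mm high, 12 mm thick and runs from here to the back wall.
- bay_right_wall (a point): The same point of the right blue side wall: bay x = -60, y = -135 mm, so the bay is 270 mm wide inside.
- post: Fixed steel sensor post, 24 mm in diameter, 44 high, red cap, before the right part of the bay's mouth: axis 85 mm in front of the back wall, 80 to 95 mm right (-y) of the bay's middle. The rack is longer than the gap between post and left wall, but passes behind the post (73 mm to the back wall) when angled. Origin: centre of its foot; axes parallel to the bay's.
- amber_bottle: Bystander: amber glass bottle, 60 mm in diameter, 130 mm high, standing loose; origin: centre of its underside.
- oil_bottle: Bystander: small white bottle, black cap, 32 mm in diameter, 65 mm high, standing loose beside the bay; origin: centre of its underside.
- specimen_jar: Bystander: clear jar with an orange lid, 52 mm in diameter, 60 mm high, standing loose beside the bay; origin: centre of its underside.
- slide_box: Bystander: blue slide box, 85 x 100 x 34 mm (x, y, z), loose; origin: centre of its underside.
- tip_box: Bystander: white pipette-tip box with a green lid, 80 x 115 x 57 mm (x, y, z), loose; origin: centre of its underside.
- timer: Bystander: flat black bench timer, 65 x 65 x 21 mm, lying loose; origin: centre of its underside.
Things that resemble listed ones, but are neither listed nor needed, are in the scene too. What is shaped like the post but purple or turquoise is not meant.

How it is judged (in metres and radians):
On the way:
1. one end of the rack is inside the bay behind the post while the other end is still outside the bay (((x of rack_orange_end in the frame of bay above -0.05 m and x of rack_blue_end in the frame of bay below -0.06 m and y of rack_orange_end in the frame of post below 0.015 m) or (x of rack_blue_end in the frame of bay above -0.05 m and x of rack_orange_end in the frame of bay below -0.06 m and y of rack_blue_end in the frame of post below 0.015 m))), for 0.05 s.
At the end, for the whole second after the job is handed in: The rack lies flat on the bench and at rest between the bay's side walls, with both ends within 8 mm of touching the bay's back wall (x of each of rack_blue_end, rack_orange_end in the frame of bay above -0.026 m and x of rack in the frame of bay below -0.012 m and y of rack in the frame of bay between -0.025 and 0.025 m and height (world z) of rack below 0.004 m and angle between rack's own z axis and vertical below 0.05 rad and linear speed of rack below 0.01 m/s).
It fails at once if the rack is lifted off the bench or tipped (height (world z) of rack above 0.008 m or angle between rack's own z axis and vertical above 0.15 rad).
It fails at once if a bystander is moved more than 20 mm or tipped over (distance of any of amber_bottle, oil_bottle, specimen_jar, slide_box, tip_box, timer from where it was at the start of the episode above 0.02 m or angle between any of amber_bottle, oil_bottle, specimen_jar, slide_box, tip_box, timer's own z axis and vertical above 0.4 rad).
It also fails if it takes over 64 s, if anything falls off the work surface, if the arm or the gripper's body presses on something with over 40 N, if the wrist force passes 120 N, or if a joint passes its speed limit or range.

## Robot

A 6-joint arm with a two-finger parallel gripper is mounted at the origin on the work surface. World frame = base frame: x ahead of the robot, y to its left, z up, the work surface at z = 0. Lengths are in m, angles in degrees, forces in N, time in s.
With the tool pointing down it reaches from about 0.35 to 0.875 m from the base axis. Payload 4.2 kg.
Tool frame: the origin (TCP) lies at the very end of the fingers, on their centre line; the grasp point (between the pads) lies 19 mm behind it; z points along the fingers, x is the direction in which the jaws open and shut, and the axes are right-handed (so a half turn about z gives the same grasp; the last joint's range is limited). The gripper opens to 87 mm and grips with 3 to 60 N. Pads are 19 mm wide; open, the fingers measure 117 mm over their backs; the gripper's body (75 mm by 190 mm) begins 51 mm behind the grasp point.
Start: joints at [-54.798, 22.042, 0.453, 0, -68.411, -14.817], TCP at [0.218, -0.586, 0.223] pointing down, gripper open.
Joint ranges: [-179.83, 179.83], [-69.29, 118.12], [-61.27, 80.66], [-181.25, 117.63], [-171.15, -9.14], [-177.46, 177.46]. Speed limits (degrees/s): [159.86, 159.86, 180, 180, 180, 180].

## Interface

Orientations are given as a 3x3 rotation matrix whose columns are the frame's x, y, z axes.
In Python, from station import r gives the robot as it stands.
- The arm moves only by the tool move_arm, never from a script. Its argument "series" is a list that holds one entry, the list of rows, each a list of 7 numbers: the shift along the tool's x, y, z in cm, then the turn, a rotation vector about the tool's x, y, z in degrees, then the opening, from -1 (shut) to 1 (fully open). In form: [[[dx, dy, dz, wx, wy, wz, fingers], ...]]. A call has 1 to 12 rows; each row shifts and turns the commanded pose from where the row before left it, along the tool's axes as they then stand; what a row does not reach is not made up. A row lasts 1/8 s, in which the tool goes at most 62.5 mm and 10.7 degrees, less where a joint would pass 70% of its speed; a pose out of reach is approached as far as the arm can. A call is refused whole if a number of a shift passes 6.25 or a number of a turn 10.7, either way. A call with a gripper value outside its range is refused whole. The fingers move at their own pace and stop on an object; the grip force is fixed at half the most. Time passes only in rows, so rows that do not move let the fingers close. It gives the time, the measured TCP pose, the force and the opening at its end, in the units of the state.
- r.sense(): the state, without advancing time (a new reading comes with each control period).
- r.capture(name): name is "scene" or "top"; returns a dict with "color" (384x512x3 uint8, blue, green, red), "fx", "fy", "cx", "cy" (pixels), "rvec" (rotation vector, rad) and "tvec" (3), from world to camera coordinates, as OpenCV has them. Camera axes: x right, y down, z forward; pixel columns grow to the right and rows downward; lengths in m; the calibration is good to about 2 mm. A picture is of the moment at which its call begins. There is no depth.
- r.finish_job(): hands the job in, once; it reports no verdict.
The state is a dict: "time_s": time; "joints": joint angles; "joint_velocities": joint speeds; "effort": joint torques, N m; "tcp_pos": TCP position; "ee_rot": TCP orientation; "wrist_force": force on the tool from outside, world axes, zero at the start; "moment": the same for the moment, N m; "gripper_width": opening from 0.0 (shut) to 1.0 (fully open).
Only numpy, scipy, OpenCV 4.12 (cv2) and the standard library are available. Lean on these libraries where they do the work, as an engineer would, in place of code of your own. Each camera call takes 0.05 s, during which the arm holds its last target.

## Working session

There is one attempt and no reset: what is moved stays moved. The work goes in short steps, Python scripts to look and compute and a tool call to move; the robot and the scene stay as the last step left them, time stands still between calls to the robot, and variables do not carry over. Pictures are saved under pics/ and viewed, and the job is handed in when it is done.

Besides the shell and the picture viewer there is one more tool, called after "Request:" as a command line: name --argument value ..., lists and objects as JSON in quotes. move_arm: Moves the arm, as the interface text tells. Its arguments: {"type":"object","properties":{"series":{"type":"array","items":{"type":"array","items":{"type":"array","items":{"type":"number"}}}}},"required":["series"]}

```bash
mkdir -p pics; ls; python3 - <<'E'
from station import r
import cv2,numpy as np
s=r.sense(); print(s)
for n in("scene","top"):
    c=r.capture(n); cv2.imwrite(f"pics/{n}0.png",c["color"]); np.savez(f"pics/{n}0.npz",**c)
    R=cv2.Rodrigues(np.array(c["rvec"]))[0]; print(n,c["fx"],c["cx"],c["cy"],-R.T@np.array(c["tvec"]).ravel(),R.tolist())
E
```

```text
pics
{'time_s': 0.0, 'joints': array([-5.47964482e+01,  2.20894165e+01,  3.79742276e-01, -2.88046205e-02,
       -6.84111366e+01, -1.48164965e+01]), 'joint_velocities': array([ 0.08827426,  0.04308065,  0.05339922,  0.0562701 , -0.13353374,
       -0.10531953]), 'effort': array([-1.20958052e-04, -3.90666497e+01,  1.87402725e+01,  4.21996057e+00,
        1.08666791e-02, -2.05538454e-04]), 'tcp_pos': array([ 0.21753023, -0.58527776,  0.221474  ]), 'ee_rot': array([[-3.48185521e-01,  9.37425276e-01, -8.33543125e-04],
       [ 9.37423163e-01,  3.48186508e-01,  1.99236290e-03],
       [ 2.15791981e-03, -8.76707166e-05, -9.99997668e-01]]), 'wrist_force': array([-0.04263776, -0.83409631,  0.42988903]), 'moment': array([-0.00375144, -0.02979941,  0.06619626]), 'gripper_width': 0.9989107692727215}
scene 379.9339061516786 246.0554754870692 192.59251860557004 [ 1.32352718 -0.05854164  0.69540577] [[0.1099204951856626, 0.993919286614156, -0.00647583466017182], [0.620086111298523, -0.07366617961060129, -0.7810675441703198], [-0.7767951462984397, 0.08183975609681282, -0.6244129683224073]]
top 359.22550630465804 261.97071188190193 191.8380306668147 [0.25568709 0.0088137  1.2325165 ] [[-0.04379073515805554, -0.9990377652688829, 0.0024320939279572212], [-0.9776652550664691, 0.0423527712617463, -0.20585648350797003], [0.2055553953320951, -0.011392380480288164, -0.9785791705921696]]
```

View pics/top0.png

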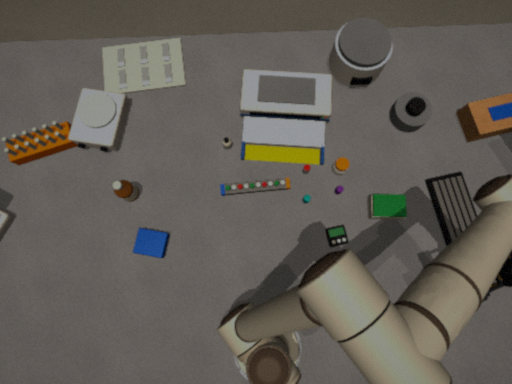

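View pics/scene0.png

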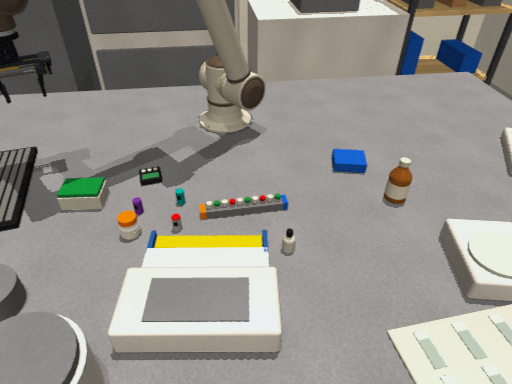

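The top view has the bay at (284,150), the rack at (255,186), the red post at (307,168), a turquoise decoy at (306,198) and a purple one at (338,189). The jar is at (342,165), the oil bottle at (227,142) and the timer at (337,235). I'll zoom in to get exact pixels.

```bash
python3 - <<'E'
import cv2
a=cv2.imread("pics/top0.png"); cv2.imwrite("pics/topz.png",cv2.resize(a[125:250,205:365],None,fx=5,fy=5,interpolation=cv2.INTER_CUBIC)[:600])
a=cv2.imread("pics/scene0.png"); cv2.imwrite("pics/scz.png",cv2.resize(a[160:270,115:305],None,fx=4,fy=4,interpolation=cv2.INTER_CUBIC))
E
```

```text
(no output)
```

View pics/topz.png

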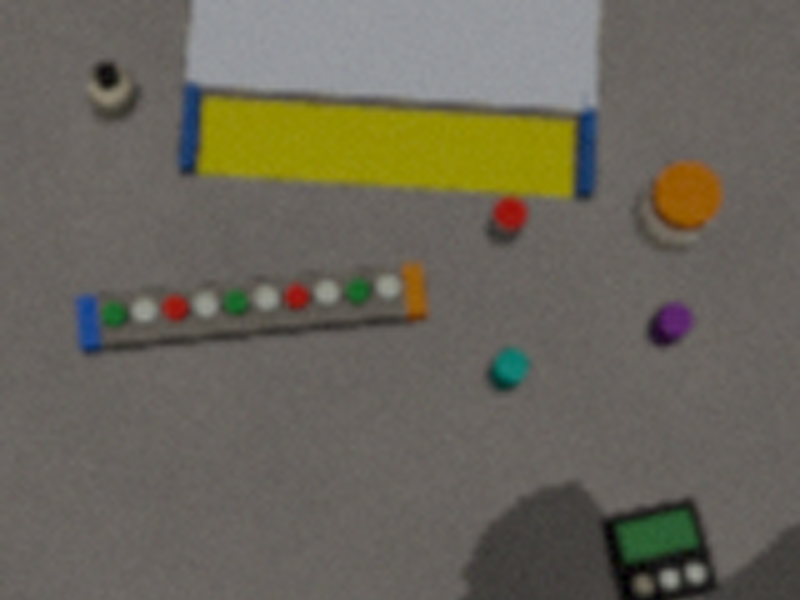

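View pics/scz.png

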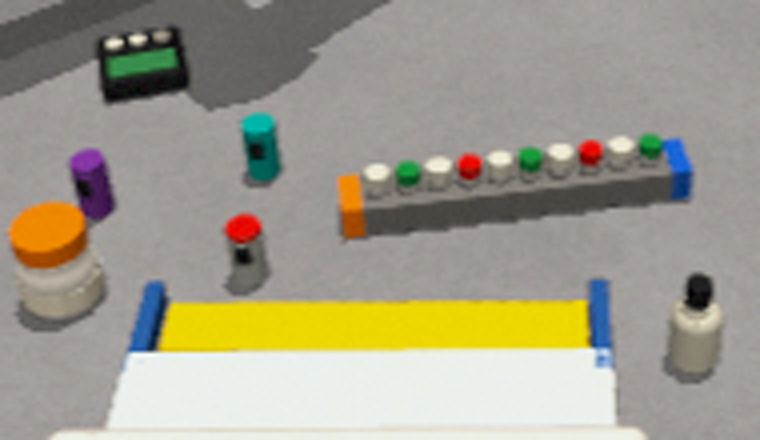

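```bash
cat > h.py <<'E'
import cv2,numpy as np
from scipy.optimize import least_squares
def load(n): return dict(np.load(n))
def ray(c,px,z):
    K=np.array([[c["fx"],0,c["cx"]],[0,c["fy"],c["cy"]],[0,0,1.]],float); R=cv2.Rodrigues(np.array(c["rvec"],float))[0]
    C=-R.T@np.array(c["tvec"],float).ravel(); d=R.T@np.linalg.solve(K,[px[0],px[1],1]); return C+d*(z-C[2])/d[2]
def proj(c,P):
    K=np.array([[c["fx"],0,c["cx"]],[0,c["fy"],c["cy"]],[0,0,1.]],float)
    return cv2.projectPoints(np.array(P,float).reshape(-1,1,3),np.array(c["rvec"],float),np.array(c["tvec"],float),K,None)[0].reshape(-1,2)
def T(p,L): 
    L=np.array(L,float); c,s=np.cos(p[2]),np.sin(p[2])
    return np.c_[p[0]+c*L[:,0]-s*L[:,1],p[1]+s*L[:,0]+c*L[:,1],L[:,2]]
def inv(p,w):
    c,s=np.cos(p[2]),np.sin(p[2]);d=np.array(w[:2])-p[:2]; return np.array([c*d[0]+s*d[1],-s*d[0]+c*d[1]])
def mask(img,name):
    h=cv2.cvtColor(img,cv2.COLOR_BGR2HSV);H,S,V=cv2.split(h)
    rng={'orange':(5,18),'blue':(105,125),'red':(0,4),'yellow':(24,35)}[name]
    return ((H>=rng[0])&(H<=rng[1])&(S>130)&(V>60)).astype(np.uint8)
def blobs(img,name,mn=8):
    n,l,st,ce=cv2.connectedComponentsWithStats(mask(img,name)); return [(ce[i].round(1).tolist(),st[i].tolist()) for i in range(1,n) if st[i][4]>=mn]
E
python3 - <<'E'
from h import *
t=load("pics/top0.npz"); s=load("pics/scene0.npz")
tz=lambda x,y:((x+.5)/5-.5+205,(y+.5)/5-.5+125)
sz=lambda x,y:((x+.5)/4-.5+115,(y+.5)/4-.5+160)
print('top yellow front', ray(t,tz(197,174),0),ray(t,tz(576,197),0))
print('scene yellow front', ray(s,sz(588,301),0),ray(s,sz(163,302),0))
# joint fit bay
obs=[(t,tz(197,174),(-.06,.135,0)),(t,tz(576,197),(-.06,-.135,0)),(s,sz(588,301),(-.06,.135,0)),(s,sz(163,302),(-.06,-.135,0)),
 (t,tz(187,87),(0,.147,.02)),(t,tz(597,110),(0,-.147,.02))]
f=lambda p:np.concatenate([proj(c,T(p,[l]))[0]-px for c,px,l in obs])
o=least_squares(f,[.6,0,0]); print('bay',o.x,f(o.x).round(1))
bay=o.x
for nm,px,z in(('post t',tz(510,215),.044),('turq',tz(510,368),.044),('purp',tz(675,322),.044),('jar',tz(688,195),.06),('oil',tz(106,74),.065)):
    w=ray(t,px,z); print(nm,w.round(4),inv(bay,w).round(4))
for nm,px,z in(('post s',sz(244,228),.044),('turq',sz(259,122),.044),('purp',sz(88,157),.044),('jar',sz(50,225),.06),('oil',sz(698,282),.065)):
    w=ray(s,px,z); print(nm,w.round(4),inv(bay,w).round(4))
for nm,px,z in [('tim',tz(x,y),.021) for x,y in((607,518),(690,500),(715,585))]: print(nm,ray(t,px,z).round(3))
# rack
obs=[(t,tz(79,297),(.018,.12,.024)),(t,tz(424,265),(.018,-.12,.024)),(t,tz(426,318),(-.018,-.12,0)),(t,tz(84,351),(-.018,.12,0)),
 (s,sz(363,238),(.018,-.12,0)),(s,sz(689,196),(.018,.12,0)),(s,sz(340,178),(-.018,-.12,.024)),(s,sz(680,140),(-.018,.12,.024))]
o=least_squares(f,[.55,.1,0]); print('rack',o.x,f(o.x).round(1)); 
for e in(.12,-.12): 
    w=T(o.x,[[0,e,.012]])[0];print(w,inv(bay,w))
for n,c in(('t',t),('s',s)):
    for k in('orange','blue'): print(n,k,blobs(c['color'],k))
E
```

```text
top yellow front [0.63570611 0.05343753 0.        ] [ 6.06996096e-01 -2.15986028e-01  2.22044605e-16]
scene yellow front [0.63625277 0.05322702 0.        ] [ 0.60530236 -0.21873923  0.        ]
bay [ 0.68045546 -0.08815658 -0.10493972] [ 0.3  0.2  0.   0.1 -0.4 -0.3  1.   0.3 -0.1 -0.4  0.6 -0.2]
post t [ 0.5836 -0.1617  0.044 ] [-0.0886 -0.0833]
turq [ 0.4769 -0.1543  0.044 ] [-0.1955 -0.0871]
purp [ 0.5038 -0.2682  0.044 ] [-0.1568 -0.1976]
jar [ 0.588  -0.2811  0.06  ] [-0.0717 -0.2016]
oil [0.6897 0.111  0.065 ] [-0.0117  0.199 ]
post s [ 0.5895 -0.1622  0.044 ] [-0.0827 -0.0832]
turq [ 0.4804 -0.1556  0.044 ] [-0.1918 -0.088 ]
purp [ 0.5053 -0.2694  0.044 ] [-0.1552 -0.1985]
jar [ 0.5905 -0.2802  0.06  ] [-0.0693 -0.2004]
oil [0.6924 0.1095 0.065 ] [-0.0088  0.1978]
tim [ 0.375 -0.216  0.021]
tim [ 0.385 -0.273  0.021]
tim [ 0.328 -0.284  0.021]
rack [0.53325031 0.01930919 0.06219262] [-0.9 -0.1 -1.  -0.8 -0.6  0.2 -0.3  0.7 -3.8  0.1  1.   0.2  0.1 -0.2
  0.5 -0.6]
[0.525792   0.13907719 0.012     ] [-0.17761474  0.20978316]
[ 0.54070861 -0.10045881  0.012     ] [-0.13768946 -0
[... 221 characters left out ...]
7, 166])]
t blue [([500.9, 111.2], [489, 103, 23, 17, 279]), ([242.5, 150.1], [241, 142, 4, 17, 39]), ([321.9, 155.1], [321, 148, 3, 16, 45]), ([222.4, 189.5], [221, 184, 4, 11, 36]), ([150.3, 242.4], [133, 228, 35, 30, 761])]
s orange [([453.7, 2.9], [436, 0, 32, 9, 193]), ([400.3, 176.5], [389, 166, 23, 21, 361]), ([393.4, 199.9], [384, 194, 21, 10, 77]), ([202.5, 211.3], [200, 204, 7, 16, 83]), ([126.7, 218.2], [117, 210, 20, 17, 262])]
s blue [([411.3, 53.9], [400, 31, 24, 44, 588]), ([458.4, 55.7], [437, 39, 45, 34, 1052]), ([348.8, 160.4], [332, 149, 35, 24, 731]), ([284.1, 201.7], [281, 195, 7, 15, 67]), ([151.7, 239.5], [147, 231, 9, 17, 92]), ([264.6, 238.3], [263, 230, 5, 17, 69])]
```

```bash
cat >> h.py <<'E'
BAY=np.array([.68046,-.08816,-.10494])
def tob(x,y): return T(BAY,[[x,y,0]])[0][:2]
def plan(s,xy,z,yaw):
    """delta: translation first in present tool axes (cm), then turn wz (deg). yaw = world yaw of tool y"""
    R=np.array(s['ee_rot']);p=np.array(s['tcp_pos']);d=np.array([xy[0],xy[1],z])-p
    y0=np.arctan2(R[1,1],R[0,1]); print('tcp',p.round(4),'yaw %.1f tilt %s'%(np.degrees(y0),R[:2,2].round(4)),'bay',inv(BAY,p).round(4))
    print('cm in tool now',(R.T@d*100).round(2),'wz',round(-np.degrees(yaw-y0),2)); 
    print('F',s['wrist_force'].round(1),'g',round(s['gripper_width'],3),'t',s['time_s'])
E
python3 - <<'E'
from h import *
t=load("pics/top0.npz"); s=load("pics/scene0.npz")
tz=lambda x,y:((x+.5)/5-.5+205,(y+.5)/5-.5+125)
sz=lambda x,y:((x+.5)/4-.5+115,(y+.5)/4-.5+160)
obs=[(t,tz(79,297),(.018,.12,.024)),(t,tz(424,265),(.018,-.12,.024)),(t,tz(426,318),(-.018,-.12,0)),(t,tz(84,351),(-.018,.12,0)),
 (s,sz(343,238),(.018,-.12,0)),(s,sz(689,196),(.018,.12,0)),(s,sz(340,178),(-.018,-.12,.024)),(s,sz(680,140),(-.018,.12,.024))]
f=lambda p:np.concatenate([proj(c,T(p,[l]))[0]-px for c,px,l in obs])
o=least_squares(f,[.55,.1,0]); print('rack',o.x,f(o.x).round(1))
p=o.x; print(inv(BAY,p[:2]),p[2]-BAY[2])
from station import r
q=T(p,[[-.0275-.022,0,0]])[0]; print(q)
plan(r.sense(),q[:2],.14,p[2])
E
```

```text
rack [0.53329217 0.01709388 0.05471585] [-0.3 -0.4 -0.2 -0.6 -0.   0.4  0.2  0.4  0.3 -0.   0.3  0.4 -0.7 -0.3
 -0.1 -0.3]
[-0.15738332  0.0892594 ] 0.1596558466088185
[0.48386625 0.01438679 0.        ]
tcp [ 0.2175 -0.5854  0.2216] yaw 20.4 tilt [-0.0008  0.0018] bay [-0.4083 -0.5429]
cm in tool now [46.93 45.85  8.24] wz 17.24
F [ 0.6 -0.2  0.2] g 1.004 t 0.1
```

Request:
move_arm --series '[[[3.91,3.82,0.6,0,0,0,1],[3.91,3.82,0.6,0,0,0,1],[3.91,3.82,0.6,0,0,0,1],[3.91,3.82,0.6,0,0,0,1],[3.91,3.82,0.6,0,0,0,1],[3.91,3.82,0.6,0,0,0,1],[3.91,3.82,0.6,0,0,0,1],[3.91,3.82,0.6,0,0,0,1],[3.91,3.82,0.6,0,0,0,1],[3.91,3.82,0.6,0,0,0,1],[3.91,3.82,0.6,0,0,0,1],[3.91,3.82,0.6,0,0,0,1]]]'

```text
time_s: 1.6
tcp_pos: [0.4842, 0.0154, 0.1502]
ee_rot: [[-0.349, 0.937, -0.0], [0.937, 0.349, -0.0], [0.0, -0.0, -1.0]]
wrist_force: [-0.1, -0.4, -0.3]
gripper_width: 1.003
```

Request:
move_arm --series '[[[0,0,0,0,0,8.6,1],[0,0,0,0,0,8.6,1],[0,0,0,0,0,0,1]]]'

```text
time_s: 1.98
tcp_pos: [0.4837, 0.0138, 0.1502]
ee_rot: [[-0.058, 0.998, -0.001], [0.998, 0.058, -0.0], [-0.0, -0.001, -1.0]]
wrist_force: [-0.0, -0.7, 0.3]
gripper_width: 1.0
```

```bash
python3 - <<'E'
from h import *
from station import r
plan(r.sense(),(.48387,.01439),.010,.0547)
c=r.capture("scene"); cv2.imwrite("pics/s1.png",c["color"])
E
```

```text
tcp [0.4837 0.0138 0.1502] yaw 3.3 tilt [-0.0009 -0.0002] bay [-0.2063  0.0808]
cm in tool now [ 0.06  0.03 14.02] wz 0.17
F [-0.  -0.7  0.3] g 1.0 t 1.975
```

View pics/s1.png

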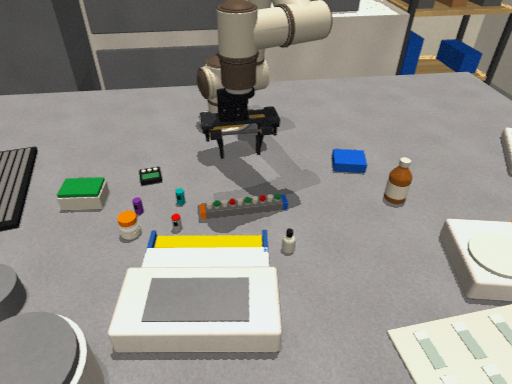

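The hand is behind the rack, with finger tips at (222,150) and (260,148). The rack is clear ahead of it, so I'm lowering.

Request:
move_arm --series '[[[0,0,3.5,0,0,0,1],[0,0,3.5,0,0,0,1],[0,0,3,0,0,0,1],[0,0,2.5,0,0,0,1],[0,0,1.5,0,0,0,1],[0,0,0,0,0,0,1]]]'

```text
time_s: 2.78
tcp_pos: [0.4831, 0.0131, 0.0096]
ee_rot: [[-0.057, 0.998, -0.003], [0.998, 0.057, -0.001], [-0.001, -0.003, -1.0]]
wrist_force: [0.4, -0.2, 0.5]
gripper_width: 0.999
```

```bash
python3 - <<'E'
from h import *
from station import r
yaw=.28+BAY[2]
c=tob(-.088,.0885); g=c-.0275*np.array([np.cos(yaw),np.sin(yaw)]); print(c,g)
plan(r.sense(),g,.010,yaw)
E
```

```text
[0.60221425 0.00907093] [0.57513456 0.00428133]
tcp [0.4831 0.0131 0.0096] yaw 3.3 tilt [-0.0027 -0.001 ] bay [-0.2068  0.0801]
cm in tool now [-1.4   9.13 -0.07] wz -6.78
F [ 0.4 -0.2  0.5] g 0.999 t 2.775
```

Request:
move_arm --series '[[[0,1,0,0,0,0,1],[0,0.8,0,0,0,0,1],[-0.1,0.7,0,0,0,-0.7,1],[-0.1,0.7,0,0,0,-0.7,1],[-0.15,0.7,0,0,0,-0.7,1],[-0.15,0.7,0,0,0,-0.8,1],[-0.15,0.7,0,0,0,-0.8,1],[-0.15,0.7,0,0,0,-0.8,1],[-0.2,0.7,0,0,0,-0.8,1],[-0.2,0.7,0,0,0,-0.8,1]]]'

```text
time_s: 4.03
tcp_pos: [0.5596, 0.0083, 0.0105]
ee_rot: [[-0.162, 0.987, 0.0], [0.987, 0.162, 0.0], [0.0, 0.0, -1.0]]
wrist_force: [-3.2, 0.7, 1.1]
gripper_width: 0.998
```

```bash
cat > look.py <<'E'
import sys
from h import *
from station import r
s=r.sense();R=s['ee_rot']; print(s['tcp_pos'].round(4),np.degrees(np.arctan2(R[1,1],R[0,1])).round(1),inv(BAY,s['tcp_pos']).round(4),s['wrist_force'].round(1),s['time_s'])
for n in("scene","top"):
    c=r.capture(n); np.savez(f"pics/{n}{sys.argv[1]}.npz",**c)
    x0,x1,y0,y1=(115,305,165,265) if n=="scene" else (205,365,125,225)
    cv2.imwrite(f"pics/{n}{sys.argv[1]}.png",cv2.resize(c["color"][y0:y1,x0:x1],None,fx=4,fy=4,interpolation=cv2.INTER_CUBIC))
    print(n,{k:[b for b in blobs(c['color'],k) if x0<b[0][0]<x1 and y0<b[0][1]<y1] for k in('orange','blue')})
E
python3 look.py 2
```

```text
[0.5596 0.0083 0.0105] 9.3 [-0.1303  0.0833] [-3.2  0.7  1.1] 4.025
scene {'orange': [([126.7, 218.3], [117, 210, 20, 17, 263]), ([202.4, 227.8], [199, 220, 8, 17, 101])], 'blue': [([286.1, 211.9], [282, 204, 8, 16, 76]), ([151.8, 239.4], [147, 231, 9, 17, 93]), ([264.5, 238.1], [262, 230, 6, 17, 71])]}
top {'orange': [([342.0, 163.4], [336, 157, 13, 14, 147]), ([286.9, 164.7], [284, 160, 6, 11, 38])], 'blue': [([322.0, 155.2], [321, 148, 3, 16, 46])]}
```

View pics/scene2.png

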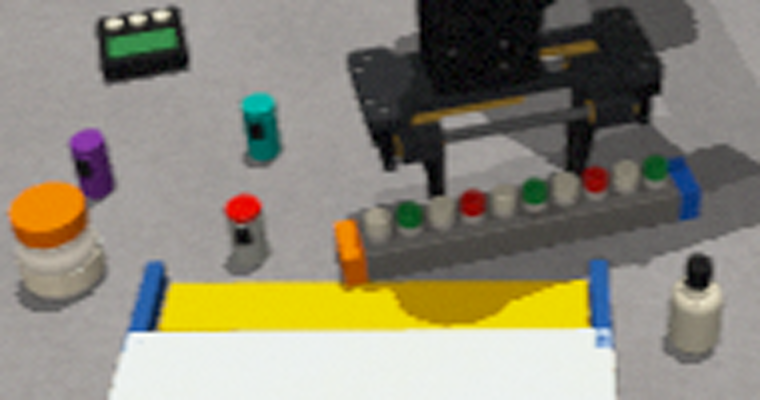

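View pics/top2.png

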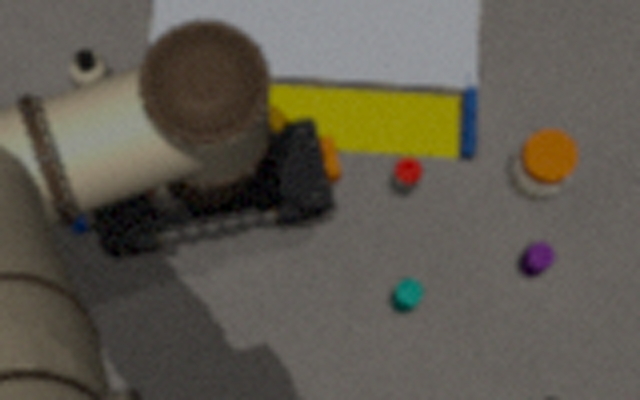

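The rack is in contact with both fingers and rotating as planned. I'll fit its pose, then push the last part.

```bash
cat >> h.py <<'E'
def fitrack(obs,x0=(.6,0,.1)):
    f=lambda p:np.concatenate([proj(c,T(p,[l]))[0]-px for c,px,l in obs])
    o=least_squares(f,x0); p=o.x; e=[inv(BAY,T(p,[[0,k,0]])[0]).round(4) for k in(.12,-.12)]
    print('rack',p.round(4),'bay',inv(BAY,p[:2]).round(4),'phi %.3f'%(p[2]-BAY[2]),'blue',e[0],'orange',e[1],'res',f(p).round(1)); return p
sz=lambda x,y:((x+.5)/4-.5+115,(y+.5)/4-.5+165)
tz=lambda x,y:((x+.5)/4-.5+205,(y+.5)/4-.5+125)
E
python3 - <<'E'
from h import *
s=load("pics/scene2.npz")
p=fitrack([(s,sz(345,288),(.018,-.12,0)),(s,sz(698,215),(.018,.12,0)),(s,sz(335,224),(-.018,-.12,.024)),(s,sz(684,160),(-.018,.12,.024))])
from station import r
t=r.sense()['tcp_pos'];print('tcp in rack',inv(p,t))
c=tob(-.088,.088); yaw=.28+BAY[2];plan(r.sense(),c-.0275*np.array([np.cos(yaw),np.sin(yaw)]),.01,yaw)
E
```

```text
rack [0.5874 0.0144 0.1608] bay [-0.1033  0.0923] phi 0.266 blue [-0.1348  0.2081] orange [-0.0718 -0.0235] res [ 0.4 -0.   0.2  0.8 -0.3 -0.1 -0.4 -0.6]
tcp in rack [-0.02705858 -0.00159503]
tcp [0.561  0.0085 0.0106] yaw 9.3 tilt [0.0031 0.0005] bay [-0.129   0.0836]
cm in tool now [-0.7   1.32  0.07] wz -0.71
F [-0.9 -0.5 -0.3] g 1.0 t 4.125
```

Request:
move_arm --series '[[[-0.1,0.5,0,0,0,-0.3,1],[-0.1,0.5,0,0,0,-0.3,1],[0,0.4,0,0,0,-0.2,1],[0,0,0,0,0,0,1],[0,-1.5,0,0,0,0,1],[0,-2,0,0,0,0,0],[0,-1,-3,0,0,0,-1],[0,0,-4,0,0,0,-1],[3,0,-1,0,0,0,-1],[4,0,0,0,0,0,-1],[4,0,0,0,0,0,-1],[4,0,0,0,0,0,-1]]]'

```text
time_s: 5.62
tcp_pos: [0.5039, 0.1507, 0.0914]
ee_rot: [[-0.176, 0.984, 0.004], [0.984, 0.176, 0.002], [0.002, 0.005, -1.0]]
wrist_force: [0.8, 0.6, -0.1]
gripper_width: 0.289
```

```bash
python3 look.py 3
```

```text
[0.5039 0.1507 0.0914] 10.1 [-0.2006  0.2191] [ 0.8  0.6 -0.1] 5.625
scene {'orange': [([126.7, 218.2], [117, 210, 20, 17, 264]), ([202.9, 232.2], [199, 224, 9, 17, 106])], 'blue': [([287.2, 215.3], [284, 208, 7, 15, 70]), ([151.8, 239.4], [147, 231, 9, 17, 94]), ([264.6, 238.3], [263, 230, 5, 17, 69])]}
top {'orange': [([286.2, 161.2], [284, 156, 6, 11, 32]), ([342.0, 163.6], [335, 157, 14, 14, 147])], 'blue': [([242.4, 150.2], [241, 142, 4, 17, 40]), ([321.9, 155.0], [321, 148, 3, 16, 44])]}
```

View pics/scene3.png

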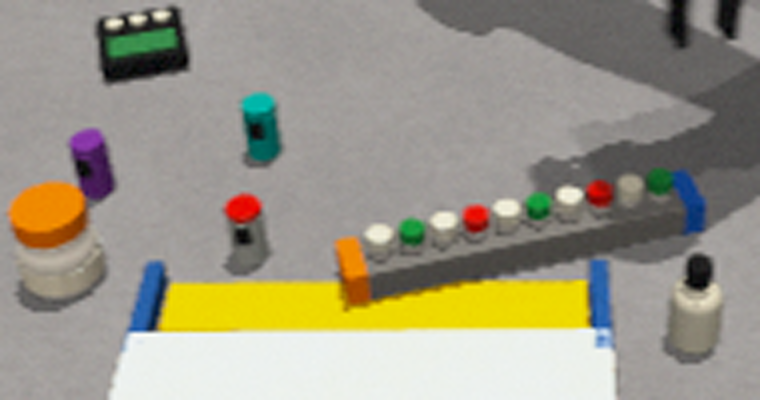

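View pics/top3.png

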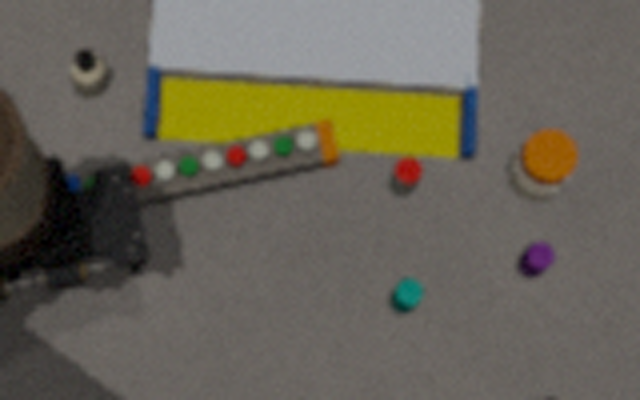

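```bash
python3 - <<'E'
from h import *
s=load("pics/scene3.npz");t=load("pics/top3.npz")
p=fitrack([(s,sz(348,308),(.018,-.12,0)),(s,sz(704,229),(.018,.12,0)),(s,sz(337,241),(-.018,-.12,.024)),(s,sz(690,172),(-.018,.12,.024)),
 (t,tz(330,121),(.018,-.12,.024)),(t,tz(339,162),(-.018,-.12,.024))])
from station import r
# line clearances
post=tob(-.085,-.0833);w=tob(-.06,.135);print('post in rack',inv(p,post),'wall',inv(p,w))
q=T(p,[[0,.12+.015+.03,0]])[0];print(q,inv(BAY,q))
plan(r.sense(),q,.012,p[2])
E
```

```text
rack [0.6017 0.0158 0.1667] bay [-0.0892  0.0951] phi 0.272 blue [-0.1214  0.2107] orange [-0.057  -0.0205] res [ 0.4 -0.9  0.2  0.7 -0.2 -0.5 -0.5 -0.4  0.  -0.3  0.1 -0.9]
post in rack [-0.04381217 -0.17303956] wall [0.03884302 0.03054828]
[0.57431732 0.17852509 0.        ] [-0.13349336  0.25409983]
tcp [0.504  0.1525 0.0915] yaw 10.4 tilt [0.005  0.0028] bay [-0.2007  0.2208]
cm in tool now [1.28 7.34 7.99] wz 0.81
F [-0.1  0.4  0.6] g 0.192 t 5.725
```

Request:
move_arm --series '[[[1.5,0,0,0,0,0.8,-1],[0,3,0,0,0,0,-1],[0,4.4,0,0,0,0,-1],[0,0,3,0,0,0,-1],[0,0,3,0,0,0,-1],[0,0,2,0,0,0,-1],[0,0,0,0,0,0,-1]]]'

```text
time_s: 6.6
tcp_pos: [0.5728, 0.1745, 0.0092]
ee_rot: [[-0.161, 0.987, -0.001], [0.987, 0.161, -0.001], [-0.001, -0.002, -1.0]]
wrist_force: [0.1, -0.3, 1.3]
gripper_width: 0.004
```

```bash
python3 - <<'E'
from h import *
from station import r
p=np.array([.6017,.0158,.1667]);q=T(p,[[0,.12+.015,0]])[0]
plan(r.sense(),q,.012,p[2]); print('in rack',inv(p,r.sense()['tcp_pos']))
E
python3 look.py 4
```

```text
tcp [0.5728 0.1745 0.0092] yaw 9.3 tilt [-0.0014 -0.001 ] bay [-0.1346  0.25  ]
cm in tool now [-2.63  0.23 -0.28] wz -0.29
F [ 0.1 -0.3  1.3] g 0.004 t 6.6
in rack [-0.00216878  0.16133264]
[0.5728 0.1745 0.0092] 9.3 [-0.1346  0.25  ] [ 0.1 -0.3  1.3] 6.6
scene {'orange': [([126.7, 218.2], [117, 210, 20, 17, 263]), ([202.9, 232.2], [199, 224, 9, 17, 106])], 'blue': [([287.3, 215.4], [284, 208, 7, 16, 67]), ([151.6, 239.5], [147, 231, 9, 17, 90]), ([264.6, 238.3], [263, 230, 5, 17, 69])]}
top {'orange': [([286.2, 161.0], [284, 156, 6, 11, 33]), ([342.0, 163.5], [336, 157, 13, 14, 148])], 'blue': [([242.5, 150.1], [241, 142, 4, 17, 37]), ([321.9, 155.1], [321, 148, 3, 16, 45])]}
```

View pics/scene4.png

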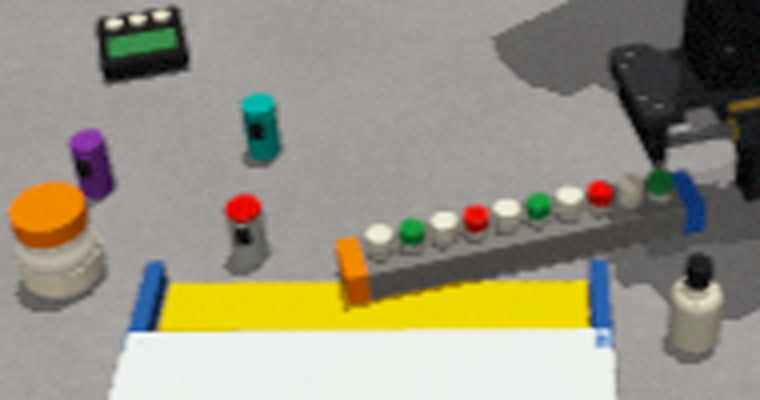

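The closed fingers are beyond the blue end, at about (745,180). I'll push along the rack's axis and check halfway.

Request:
move_arm --series '[[[-1,0.23,-0.1,0,0,-0.3,-1],[-1,0,0,0,0,0,-1],[-0.6,0,0,0,0,0,-1],[-0.6,0,0,0,0,0,-1],[-0.6,0,0,0,0,0,-1],[-0.6,0,0,0,0,0,-1],[-0.6,0,0,0,0,0,-1],[-0.6,0,0,0,0,0,-1],[-0.6,0,0,0,0,0,-1],[-0.6,0,0,0,0,0,-1]]]'

```text
time_s: 7.95
tcp_pos: [0.5867, 0.1083, 0.0117]
ee_rot: [[-0.167, 0.986, 0.0], [0.986, 0.167, 0.0], [0.0, 0.0, -1.0]]
wrist_force: [-1.2, 3.5, 1.2]
gripper_width: 0.009
```

```bash
python3 look.py 5
```

```text
[0.5867 0.1083 0.0117] 9.6 [-0.1139  0.1856] [-1.2  3.5  1.2] 7.95
scene {'orange': [([126.7, 218.2], [117, 210, 20, 17, 263]), ([189.7, 234.2], [186, 226, 9, 17, 100])], 'blue': [([275.3, 217.4], [272, 210, 8, 16, 78]), ([151.8, 239.5], [147, 231, 9, 17, 94]), ([264.6, 238.3], [263, 230, 5, 17, 71])]}
top {'orange': [([295.8, 159.9], [294, 155, 5, 10, 29]), ([341.9, 163.5], [336, 157, 13, 14, 148])], 'blue': [([242.6, 146.6], [242, 142, 3, 11, 21]), ([321.9, 155.1], [321, 148, 3, 16, 45])]}
```

View pics/scene5.png

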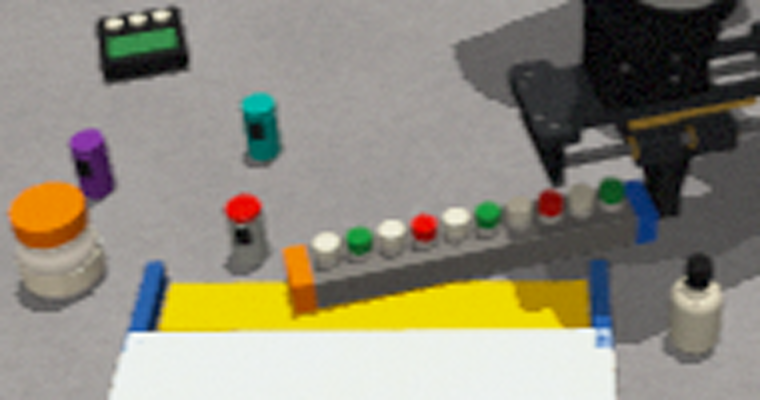

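View pics/top5.png

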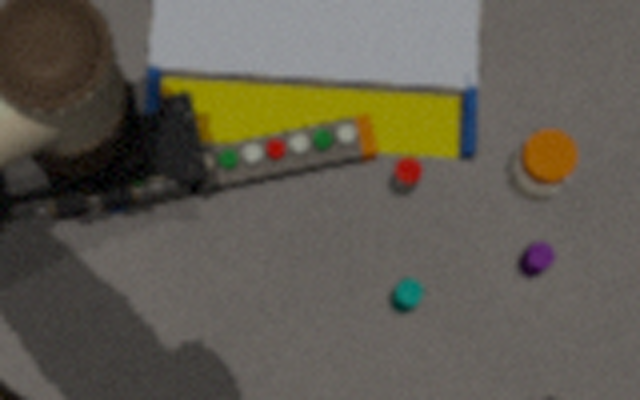

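```bash
python3 - <<'E'
from h import *
s=load("pics/scene5.npz");t=load("pics/top5.npz")
p=fitrack([(s,sz(295,315),(.018,-.12,0)),(s,sz(656,237),(.018,.12,0)),(s,sz(285,248),(-.018,-.12,.024)),(s,sz(643,183),(-.018,.12,.024)),
 (t,tz(369,117),(.018,-.12,.024)),(t,tz(375,156),(-.018,-.12,.024))])
post=tob(-.085,-.0833);w=tob(-.06,.135);print('post in rack',inv(p,post),'wall',inv(p,w))
from station import r
print('tcp in rack',inv(p,r.sense()['tcp_pos']))
E
```

```text
rack [ 0.6058 -0.0173  0.1559] bay [-0.0817  0.0626] phi 0.261 blue [-0.1126  0.1786] orange [-0.0507 -0.0533] res [ 0.4 -0.7  0.3  1.1 -0.2 -0.4 -0.4 -0.9 -0.3 -0.4  0.5 -0.5]
post in rack [-0.04085278 -0.14014803] wall [0.03960633 0.06431767]
tcp in rack [0.00026748 0.1263848 ]
```

Request:
move_arm --series '[[[-0.6,0,0,0,0,0,-1],[-0.6,0.05,0,0,0,0,-1],[-0.6,0,0,0,0,0,-1],[-0.6,0.05,0,0,0,0,-1],[-0.6,0,0,0,0,0,-1],[-0.6,0.05,0,0,0,0,-1],[-0.6,0,0,0,0,0,-1]]]'

```text
time_s: 8.93
tcp_pos: [0.595, 0.067, 0.0115]
ee_rot: [[-0.166, 0.986, -0.0], [0.986, 0.166, -0.0], [-0.0, -0.0, -1.0]]
wrist_force: [-0.8, 2.8, 2.0]
gripper_width: 0.007
```

```bash
python3 look.py 6
```

```text
[0.595  0.067  0.0115] 9.6 [-0.1013  0.1453] [-0.8  2.8  2. ] 8.925
scene {'orange': [([126.8, 218.2], [117, 210, 20, 17, 264]), ([173.2, 238.1], [169, 230, 9, 17, 100])], 'blue': [([260.2, 221.0], [256, 214, 9, 16, 81]), ([151.7, 239.5], [147, 231, 9, 17, 93]), ([264.6, 238.3], [263, 230, 5, 17, 71])]}
top {'orange': [([307.3, 156.4], [305, 152, 5, 10, 30]), ([341.9, 163.5], [335, 157, 14, 14, 149])], 'blue': [([321.9, 155.1], [321, 148, 3, 16, 45])]}
```

View pics/scene6.png

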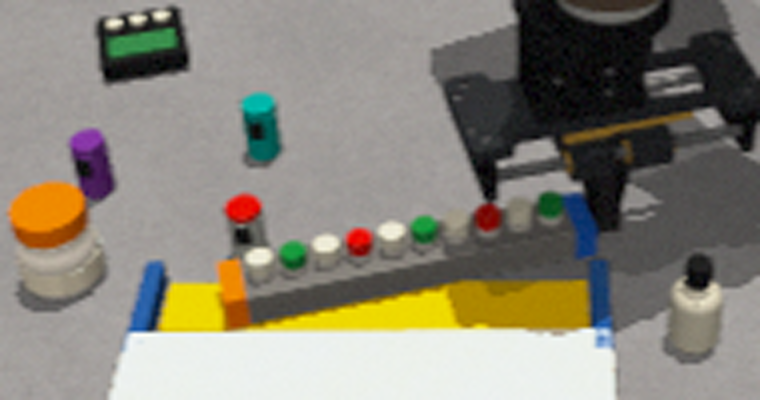

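View pics/top6.png

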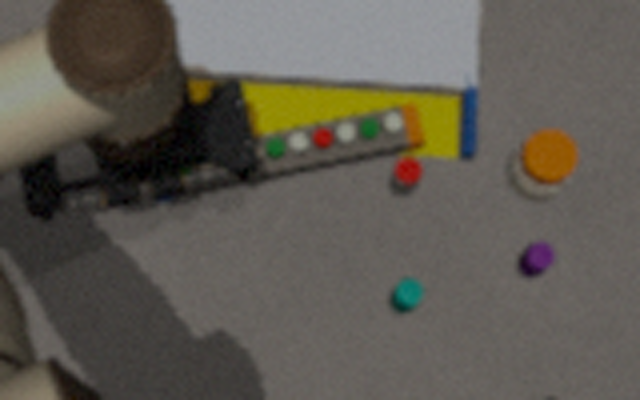

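```bash
python3 - <<'E'
from h import *
s=load("pics/scene6.npz");t=load("pics/top6.npz")
p=fitrack([(s,sz(228,329),(.018,-.12,0)),(s,sz(595,255),(.018,.12,0)),(s,sz(218,263),(-.018,-.12,.024)),(s,sz(581,197),(-.018,.12,.024)),
 (t,tz(418,104),(.018,-.12,.024)),(t,tz(424,144),(-.018,-.12,.024))])
post=tob(-.085,-.0833);w=tob(-.06,.135);print('post in rack',inv(p,post),'wall',inv(p,w))
from station import r
print('tcp in rack',inv(p,r.sense()['tcp_pos']))
E
```

```text
rack [ 0.6153 -0.0598  0.1495] bay [-0.0677  0.0214] phi 0.254 blue [-0.0979  0.1375] orange [-0.0375 -0.0947] res [-0.2 -0.2  0.3  0.6 -0.4 -0.4  0.  -0.6 -0.6 -0.1  0.2 -0.5]
post in rack [-0.043069   -0.09698664] wall [0.03607314 0.10799242]
tcp in rack [-0.00154192  0.12770802]
```

Request:
move_arm --series '[[[-0.6,0,0,0,0,0,-1],[-0.6,0.03,0,0,0,0,-1],[-0.6,0,0,0,0,0,-1],[-0.1,0,0,0,0,0,-1],[0,0,0,0,0,0,-1],[1.5,0,0,0,0,0,-1],[1,0,-2,0,0,0,-1],[0,-1,-4,0,0,0,0],[0,-3,-2,0,0,0,1],[0,-3,0,0,0,0,1],[-2,-1,0,0,0,0,1],[-4,0,0,0,0,0,1]]]'

```text
time_s: 10.52
tcp_pos: [0.5251, 0.001, 0.0919]
ee_rot: [[-0.17, 0.985, 0.001], [0.985, 0.17, -0.0], [-0.0, 0.001, -1.0]]
wrist_force: [0.5, 0.2, 0.6]
gripper_width: 0.489
```

```bash
python3 look.py 7
```

```text
[0.5251 0.001  0.0919] 9.8 [-0.1638  0.0724] [0.5 0.2 0.6] 10.525
scene {'orange': [([126.7, 218.2], [117, 210, 20, 17, 265]), ([165.3, 239.4], [161, 231, 9, 17, 95])], 'blue': [([252.9, 222.3], [249, 215, 8, 16, 80]), ([151.8, 239.5], [147, 231, 9, 17, 94]), ([264.6, 238.3], [263, 230, 5, 17, 69])]}
top {'orange': [([312.3, 155.4], [310, 151, 5, 10, 29]), ([342.0, 163.5], [336, 157, 13, 14, 149])], 'blue': [([321.9, 155.1], [321, 148, 3, 16, 45])]}
```

View pics/scene7.png

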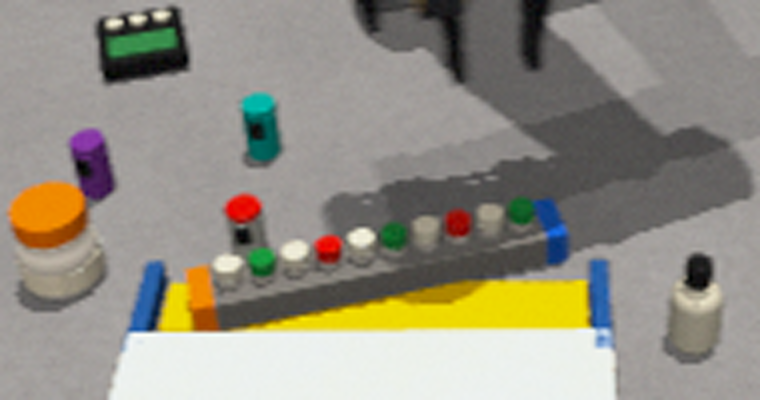

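View pics/top7.png

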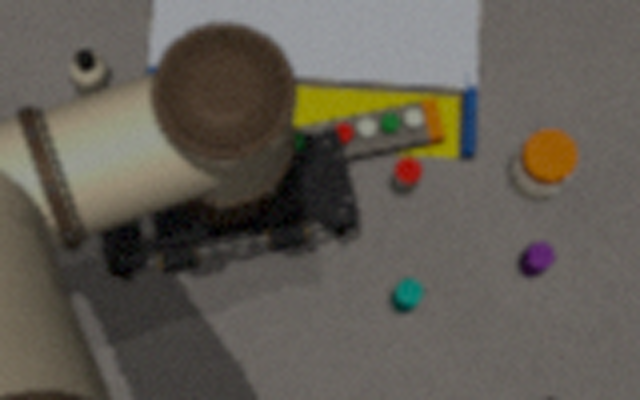

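```bash
python3 - <<'E'
from h import *
s=load("pics/scene7.npz");t=load("pics/top7.npz")
p=fitrack([(s,sz(566,261),(.018,.12,0)),(s,sz(188,268),(-.018,-.12,.024)),(s,sz(552,202),(-.018,.12,.024)),(s,sz(534,200),(-.018,.12,.024)) if 0 else (s,sz(566,226),(.018,.12,.024)),
 (t,tz(437,100),(.018,-.12,.024)),(t,tz(443,139),(-.018,-.12,.024))])
post=tob(-.085,-.0833);w=tob(-.06,.135);print('post in rack',inv(p,post),'wall',inv(p,w))
from station import r
S=r.sense()
q=T(p,[[-.0275-.02,.045,0]])[0]; plan(S,q,.01,p[2])
g=tob(-.018-.0275,.045);print('then to',g); S2=dict(S);yy=p[2]
S2['tcp_pos']=np.array([*q[:2],.01]);S2['ee_rot']=np.array([[-np.sin(yy),np.cos(yy),0],[np.cos(yy),np.sin(yy),0],[0,0,-1.]]);plan(S2,g,.01,BAY[2])
E
```

```text
rack [ 0.6166 -0.0786  0.1633] bay [-0.0645  0.0029] phi 0.268 blue [-0.0963  0.1186] orange [-0.0327 -0.1128] res [ 0.4 -0.5 -0.5 -0.2  0.  -1.4  0.5  1.6 -0.2 -0.1  0.7 -0.2]
post in rack [-0.04257137 -0.0776598 ] wall [0.0393883  0.12620904]
tcp [ 0.5256 -0.0015  0.0915] yaw 9.4 tilt [-0.0001 -0.0006] bay [-0.1631  0.07  ]
cm in tool now [-4.58  2.97  8.15] wz 0.07
F [-0.   1.2  0.7] g 0.582 t 10.625
then to [ 0.63992394 -0.03864154]
tcp [ 0.5624 -0.0419  0.01  ] yaw 9.4 tilt [0. 0.] bay [-0.1223  0.0337]
cm in tool now [-0.94  7.7   0.  ] wz 15.37
F [-0.   1.2  0.7] g 0.582 t 10.625
```

Request:
move_arm --series '[[[-2.3,0,0,0,0,0,1],[-2.3,0,0,0,0,0,1],[0,1.5,0,0,0,0,1],[0,1.5,0,0,0,0,1],[0,0,3,0,0,0,1],[0,0,3,0,0,0,1],[0,0,2.1,0,0,0,1],[0,0,0,0,0,0,1]]]'

```text
time_s: 11.62
tcp_pos: [0.5622, -0.0388, 0.0087]
ee_rot: [[-0.168, 0.986, -0.004], [0.986, 0.168, -0.001], [-0.0, -0.004, -1.0]]
wrist_force: [1.2, 0.2, 0.4]
gripper_width: 1.0
```

```bash
python3 - <<'E'
from h import *
from station import r
p=np.array([.6166,-.0786,.1633]);S=r.sense();print(inv(p,S['tcp_pos']))
plan(S,tob(-.0455,.045),.01,BAY[2])
E
```

```text
[-0.04723214  0.04807754]
tcp [ 0.5622 -0.0388  0.0087] yaw 9.6 tilt [-0.0037 -0.0008] bay [-0.1228  0.0367]
cm in tool now [-1.28  7.67 -0.15] wz 15.66
F [1.2 0.2 0.4] g 1.0 t 11.625
```

Request:
move_arm --series '[[[0,0.9,0,0,0,0,1],[0,0.8,0,0,0,0,1],[0,0.5,0,0,0,1.3,1],[0,0.5,0,0,0,1.6,1],[0,0.5,0,0,0,1.6,1],[0,0.5,0,0,0,1.6,1],[0,0.5,0,0,0,1.6,1],[0,0.5,0,0,0,1.6,1],[0,0.5,0,0,0,1.6,1],[0,0.5,0,0,0,1.6,1]]]'

```text
time_s: 12.88
tcp_pos: [0.6197, -0.0336, 0.0105]
ee_rot: [[0.053, 0.999, 0.0], [0.999, -0.053, 0.0], [0.0, 0.0, -1.0]]
wrist_force: [-3.7, 1.1, 2.5]
gripper_width: 0.998
```

```bash
python3 look.py 8;  python3 - <<'E'
from h import *
from station import r
plan(r.sense(),tob(-.0455,.045),.01,BAY[2])
E
```

```text
[ 0.6197 -0.0336  0.0105] -3.0 [-0.0661  0.0479] [-3.7  1.1  2.5] 12.875
scene {'orange': [([126.7, 218.2], [117, 210, 20, 17, 264]), ([162.5, 239.6], [160, 232, 6, 16, 87])], 'blue': [([253.6, 235.9], [251, 228, 6, 17, 88]), ([151.8, 239.5], [147, 231, 9, 17, 94]), ([264.6, 238.3], [263, 230, 5, 17, 69])]}
top {'orange': [([313.9, 154.3], [312, 149, 4, 11, 32]), ([342.0, 163.4], [336, 157, 13, 14, 148])], 'blue': [([321.9, 155.1], [321, 148, 3, 16, 45])]}
tcp [ 0.6204 -0.0337  0.0105] yaw -3.0 tilt [0.0019 0.0001] bay [-0.0655  0.0479]
cm in tool now [-0.39  1.98  0.05] wz 3.05
F [-1.3 -0.5  0.9] g 1.001 t 12.975
```

View pics/scene8.png

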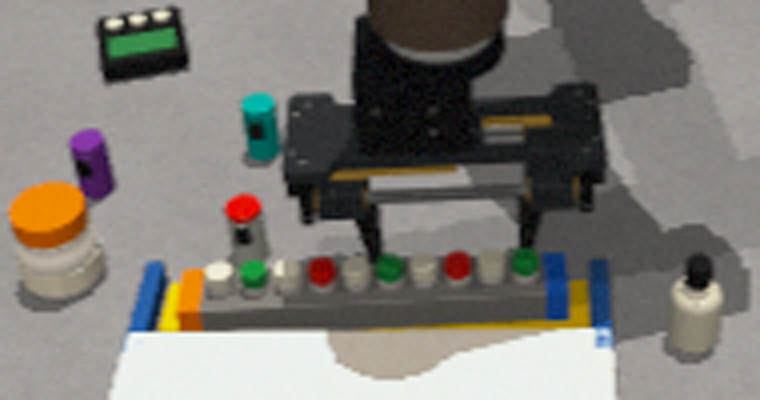

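View pics/top8.png

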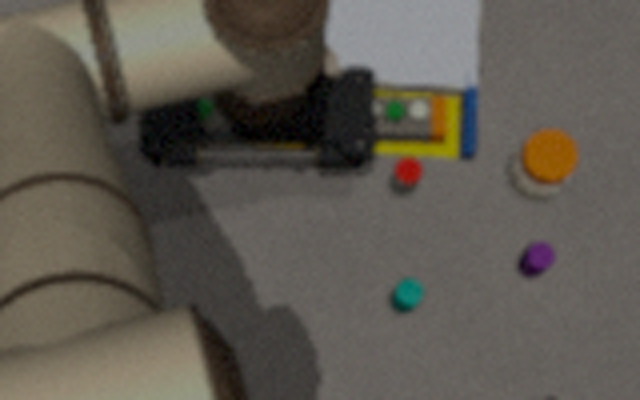

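Both ends are inside the walls. The remaining push is about 2 cm with a 3° turn.

Request:
move_arm --series '[[[-0.1,0.4,0,0,0,0.8,1],[-0.1,0.4,0,0,0,0.8,1],[-0.1,0.4,0,0,0,0.8,1],[0,0.3,0,0,0,0.6,1],[0,0.2,0,0,0,0,1],[0,0.1,0,0,0,0,1],[0,0,0,0,0,0,1]]]'

```text
time_s: 13.85
tcp_pos: [0.6368, -0.0383, 0.0104]
ee_rot: [[0.103, 0.995, -0.0], [0.995, -0.103, -0.0], [-0.0, -0.0, -1.0]]
wrist_force: [-2.3, -0.9, -0.5]
gripper_width: 0.998
```

```bash
python3 look.py 9;  python3 - <<'E'
from h import *
from station import r
plan(r.sense(),tob(-.0455,.045),.01,BAY[2])
E
```

```text
[ 0.6368 -0.0383  0.0104] -5.9 [-0.0486  0.045 ] [-2.3 -0.9 -0.5] 13.85
scene {'orange': [([126.7, 218.2], [117, 210, 20, 17, 263]), ([160.0, 240.9], [157, 235, 7, 13, 68])], 'blue': [([151.8, 239.5], [147, 231, 9, 17, 94]), ([264.5, 238.4], [263, 230, 5, 17, 68]), ([252.0, 240.1], [250, 234, 5, 13, 64])]}
top {'orange': [([315.1, 151.8], [313, 147, 6, 11, 37]), ([342.1, 163.6], [336, 157, 13, 14, 147])], 'blue': [([321.9, 155.1], [321, 148, 3, 16, 45])]}
tcp [ 0.6368 -0.0383  0.0104] yaw -5.9 tilt [-0.0001 -0.0002] bay [-0.0486  0.045 ]
cm in tool now [0.   0.31 0.04] wz 0.1
F [-2.5 -0.3 -0.7] g 1.004 t 13.95
```

View pics/scene9.png

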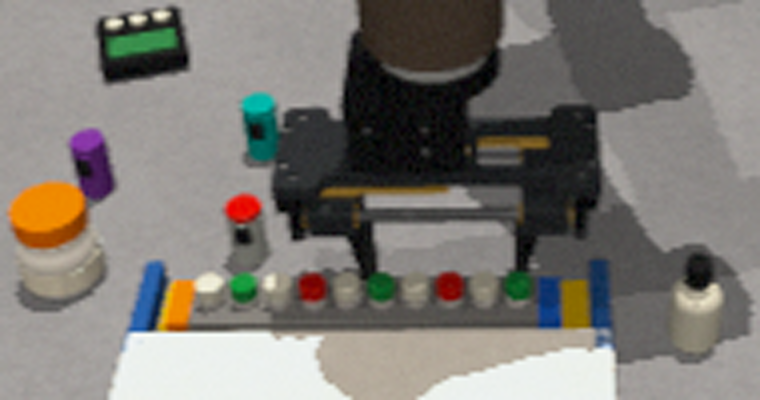

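View pics/top9.png

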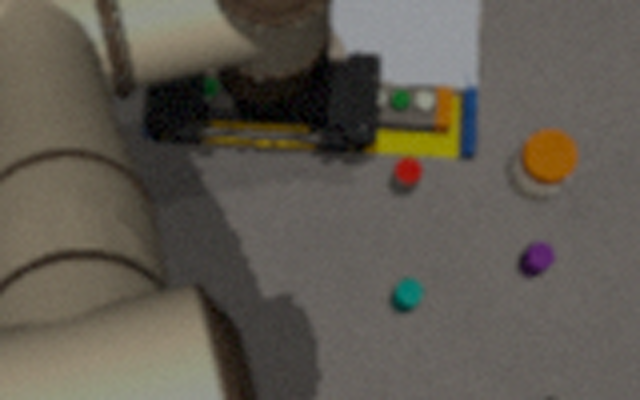

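Request:
move_arm --series '[[[0,0.15,0,0,0,0,1],[0,0.1,0,0,0,0,1],[0,0,0,0,0,0,1]]]'

```text
time_s: 14.32
tcp_pos: [0.639, -0.0382, 0.0104]
ee_rot: [[0.103, 0.995, -0.001], [0.995, -0.103, 0.0], [0.0, -0.001, -1.0]]
wrist_force: [-4.3, 1.2, 0.5]
gripper_width: 0.995
```

Request:
move_arm --series '[[[0,0.1,0,0,0,0,1],[0,0,0,0,0,0,1]]]'

```text
time_s: 14.58
tcp_pos: [0.6391, -0.0382, 0.0104]
ee_rot: [[0.104, 0.995, -0.003], [0.995, -0.104, 0.0], [-0.0, -0.003, -1.0]]
wrist_force: [-6.3, 1.5, 2.7]
gripper_width: 1.002
```

Request:
move_arm --series '[[[0,0.1,0,0,0,0,1],[0,0.1,0,0,0,0,1],[0,0,0,0,0,0,1]]]'

```text
time_s: 14.95
tcp_pos: [0.6391, -0.0383, 0.0104]
ee_rot: [[0.105, 0.994, -0.007], [0.995, -0.105, 0.0], [-0.001, -0.007, -1.0]]
wrist_force: [-10.0, 2.9, 5.7]
gripper_width: 0.992
```

Stalled against the wall with rising force (10 N), so it's home. I'm backing off straight, raising and moving clear to look.

Request:
move_arm --series '[[[0,-0.6,0,0,0,0,1],[0,-1,0,0,0,0,1],[0,-2,0,0,0,0,1],[0,-1,-3,0,0,0,1],[0,-1,-4,0,0,0,1],[0,-4,-4,0,0,0,1],[0,-5,-2,0,0,0,1],[-3,-5,0,0,0,0,1],[-5,0,0,0,0,0,1],[-5,0,0,0,0,0,1],[-5,0,0,0,0,0,1],[-5,0,0,0,0,0,1]]]'

```text
time_s: 16.45
tcp_pos: [0.4242, -0.249, 0.1413]
ee_rot: [[0.102, 0.995, 0.004], [0.995, -0.102, -0.001], [-0.001, 0.004, -1.0]]
wrist_force: [0.4, 0.8, -0.0]
gripper_width: 1.002
```

Request:
move_arm --series '[[[-5,0,0,0,0,0,1],[-5,0,0,0,0,0,1],[-5,0,0,0,0,0,1],[0,0,0,0,0,0,1]]]'

```text
time_s: 16.95
tcp_pos: [0.4081, -0.3997, 0.1405]
ee_rot: [[0.107, 0.994, 0.002], [0.994, -0.107, -0.002], [-0.002, 0.002, -1.0]]
wrist_force: [-0.2, -0.3, -0.4]
gripper_width: 0.999
```

```bash
python3 look.py 10; python3 - <<'E'
import cv2,numpy as np
for n in("top","scene"): cv2.imwrite(f"pics/full{n}.png",np.load(f"pics/{n}10.npz")["color"])
E
```

```text
[ 0.4081 -0.3997  0.1405] -6.1 [-0.2382 -0.3383] [-0.2 -0.3 -0.4] 16.95
scene {'orange': [([126.6, 218.3], [117, 210, 20, 17, 264]), ([159.9, 241.2], [156, 235, 8, 13, 68])], 'blue': [([151.7, 239.5], [147, 231, 9, 17, 93]), ([264.6, 238.3], [263, 230, 5, 17, 69]), ([252.0, 240.5], [250, 235, 5, 12, 60])]}
top {'orange': [([315.0, 151.8], [313, 147, 5, 11, 36]), ([339.7, 164.1], [336, 157, 10, 14, 88])], 'blue': [([242.4, 149.9], [241, 142, 4, 17, 38]), ([251.7, 147.4], [250, 143, 4, 10, 30]), ([321.9, 155.1], [321, 148, 3, 16, 45])]}
```

View pics/top10.png

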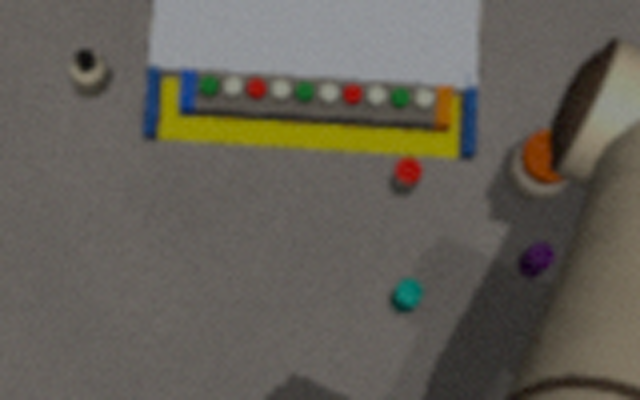

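View pics/scene10.png

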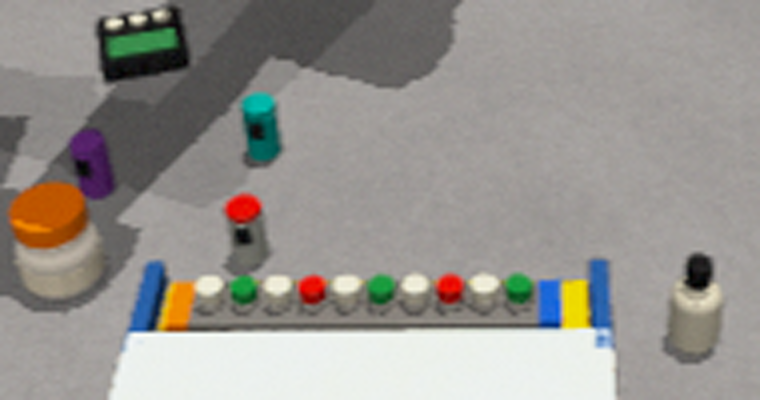

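View pics/fullscene.png

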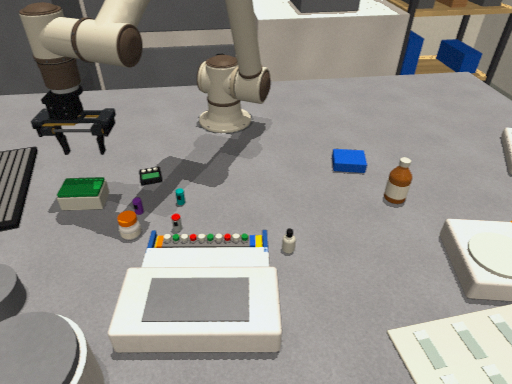

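The rack lies against the back wall in both views, with blue at (187,91) and orange at (443,108) in the top crop. Bystanders look undisturbed. One numeric check before handing in.

```bash
python3 - <<'E'
from h import *
s=load("pics/scene10.npz");t=load("pics/top10.npz")
o=[(t,tz(181,71),(.018,.12,.024)),(t,tz(452,88),(.018,-.12,.024)),(t,tz(448,130),(-.018,-.12,.024)),(t,tz(180,112),(-.018,.12,.024))]
fitrack(o[2:])
fitrack(o+[(s,sz(168,282),(-.018,-.12,.024)),(s,sz(560,281),(-.018,.12,.024))])
fitrack([(s,sz(168,282),(-.018,-.12,.024)),(s,sz(560,281),(-.018,.12,.024)),(s,sz(160,328),(.018,-.12,.024)),(s,sz(562,326),(.018,.12,.024))])
from station import r
print(r.sense()['tcp_pos'])
E
```

```text
rack [ 0.6569 -0.0872 -0.113 ] bay [-0.0235 -0.0016] phi -0.008 blue [-0.0226  0.1184] orange [-0.0245 -0.1216] res [ 0.6  0.  -0.6 -0. ]
rack [ 0.6597 -0.0892 -0.1082] bay [-0.0205 -0.0032] phi -0.003 blue [-0.0202  0.1168] orange [-0.0209 -0.1232] res [ 0.4 -0.1  0.4 -0.2  1.1 -0.9 -0.  -0.7  1.5 -0.6 -0.2 -0.9]
rack [ 0.6637 -0.0904 -0.108 ] bay [-0.0164 -0.0039] phi -0.003 blue [-0.016   0.1161] orange [-0.0168 -0.1239] res [ 0.9  0.6 -0.4  0.3  0.2 -0.2 -0.7 -0.3]
[ 0.4080588  -0.39685073  0.14048321]
```

```bash
python3 -c "
from station import r
print(r.finish_job())"
```

```text
the job is handed in; nothing more can be done
None
```

The rack is home in the bay and the job is handed in, at about 17 s of the 64 s limit. No verdict was reported.

**What I did:**
1. I pushed the rack's long face with both open fingers, up to the bay mouth and turned it to about 0.27 rad.
2. I pushed the blue end with closed fingers, which slid the orange end in behind the red post. At one check the orange end was at bay x = -0.038 m and 11 mm past the post axis. The blue end was still outside, at x = -0.098 m.
3. I swung the blue end round with both fingers and pressed until the hand stalled against the back wall at about 10 N. I then backed off and raised the hand clear.

**Last checks:**
- **Depth:** the combined camera fit puts the blue end at bay x = -0.020 m and the orange end at -0.021 m. The limit is -0.026 m.
- **Disagreement:** separate fits from the two cameras differ by several mm. The top view gives -0.023 and -0.025 m and the scene view -0.016 and -0.017 m. Both are within limits, but the top view only just. The stall position implies the rack's centre is at about x = -0.019 m, close to home.
- **Sideways and angle:** the rack's centre is about 3 mm right of the bay's middle, and it is within 0.01 rad of parallel to the wall.
- **Rest of the bench:** the bystanders look unmoved in the pictures; I did not measure them again at the end. The hand was at z = 0.14 m, away from everything.

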